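# Offer up a desk-screen wing to its hinge

## Task

Lift the screen's side wing (the grey panel with a hinge knuckle on one edge) out of the sorter, bring it to the standing desk screen and slide its knuckle into the gap between the screen's two knuckles. Finish while still holding the wing there in the gripper: upright, in line with the screen, its pin hole lined up with the holes above and below so that the hinge pin could be dropped straight through, its knuckle midway in the gap, and the wing touching nothing but the gripper. Leave everything else on the desk where it is.

Things in the scene. Friction and masses are not known exactly. Their poses are not given: they have to be found in the camera images.
- wing: Loose wing, about 0.2-0.4 kg: upright grey panel 147 long, 12 thick, 150 mm high, with one steel knuckle (vertical tube, 26 outside, 14 bore, z = 55 to 95 mm) off one end edge. Origin: on the knuckle axis, level with the panel's lower edge; z up; panel along -x, x = -18 to -165; y across its thickness. Mass centre near x = -85. Starts upright in a sorter slot, lower edge 8 mm above the desk.
- wing_hole (a point): Middle of the wing knuckle's pin hole, on its axis 75 mm above the wing's lower edge; axes as the wing's. A 40 mm tall strap joins knuckle and panel.
- screen: Fixed standing screen, 190 mm high: two steel knuckles (vertical tubes, 26 outside, 14 bore; z = 65 to 90 and 140 to 165 mm) on a 30 mm square post, then a grey panel 12 mm thick. Origin: on the hinge axis at desk level; z up; x from the axis into the screen (post face x = 18, far end x = 260 mm). Feet 12 high, 130 mm wide.
- screen_hole (a point): Hinge axis midway in the 50 mm gap, 115 mm above the desk; axes as the screen's. The gap is open to -x. Rightly held, the wing's axes are parallel to the screen's, its origin is 40 mm above the screen's, the top edges are level, and there is about 5 mm of air above, below, to the post and between wing panel and screen knuckles.
- sorter: Fixed grey plastic sorter, 140 x 112 mm, 45 mm high, with two parallel slots along its x, 15 wide, 37 mm deep, at y = -35 and +35 mm, slot floor 8 mm above the desk. Origin: centre of its underside. The wing stands in one slot, the blank in the other, their x axes along the sorter's; which is where varies.
- blank: A plain loose panel of the same size and grey as the wing but with no knuckle, in the sorter's other slot; its origin and axes lie as the wing's do (panel from x = -18 to -165 mm). Leave it.
- pin: Steel hinge pin, 10 mm thick, 130 mm long, flat T head, lying on the desk along its x axis; origin mid-length, at desk level. Leave it lying.
- stapler: Black stapler, 135 x 36 x 42 mm, on the desk; origin: centre of its underside.
- marker: Blue marker pen, 130 x 22 x 14 mm, lying along its x; origin: underside, near the middle.
- mug: White mug, 80 mm across, 95 mm high; origin: centre of its underside.
- frame: Wooden picture frame, 150 mm wide, 110 mm high, standing; origin: underside of the frame.
- notebook: Red closed notebook, 105 x 148 x 22 mm; origin: centre of its underside.

How it is judged:
By the outcome, as a careful person would: the job done as asked, in the order asked, and still so for the second after the job is handed in, while the arm keeps its last pose, push and grip.
It also fails if it takes over 42 s, if anything falls off the work surface, if the arm or the gripper's body presses on something with over 40 N, if the wrist force passes 120 N, or if a joint passes its speed limit or range.

## Robot

A 7-joint arm with a two-finger parallel gripper is mounted at the origin on the work surface. World frame = base frame: x ahead of the robot, y to its left, z up, the work surface at z = 0. Lengths are in m, angles in rad, forces in N, time in s.
With the tool pointing down it reaches from about 0.4 to 0.85 m from the base axis. Payload 4.5 kg.
Tool frame: the origin (TCP) lies at the centre of the arm's flange, where the gripper is bolted on; the fingertips stand 166 mm ahead of it and the grasp point (between the pads) lies 147 mm ahead of it; z points along the fingers, y is the line along which they close (so a half turn about z gives the same grasp; the last joint's range is limited). The gripper opens to 88 mm and grips with 3 to 60 N. Pads are 18 mm wide; open, the fingers measure 123 mm over their backs; the gripper's body (75 mm by 187 mm) begins 45 mm behind the grasp point.
Start: joints at [1.321, 0.689, -0.195, 1.565, 0.157, 0.902, -0.215], TCP at [0.175, -0.6, 0.405] pointing down, gripper open.
Joint ranges: [-3.01, 3.01], [-0.46, 2.08], [-1.47, 1.51], [0.13, 2.56], [-1, 4.14], [0.04, 2.09], [-2.66, 2.66]. Speed limits (rad/s): [2.57, 2.57, 3.14, 3.14, 3.14, 3.14, 3.14].

## Interface

Orientations are given as a rotation vector (axis times angle).
In Python, from station import readout, cams, arm gives the robot as it stands.
- The arm moves only by the tool servo_tool, never from a script. Its argument "motion" is a list of rows, each a list of 7 numbers: the turn, a rotation vector about the world's x, y, z in rad, then the shift along the world's x, y, z in mm, then the gripper command: -1 is fully open, 1 is shut, values between are in proportion. In form: [[ax, ay, az, dx, dy, dz, jaw], ...]. A call has 1 to 5 rows; each row is the pose to reach, as a shift and turn from the pose commanded when the call began; what a row does not reach only later rows make up. A row lasts 1/10 s, in which the tool goes at most 50 mm and 8.59 degrees, less where a joint would pass 70% of its speed; a pose out of reach is approached as far as the arm can. A call with a gripper value outside its range is refused whole. The fingers move at their own pace and stop on an object; "newtons" is the grip in N (left out, the last holds). Time passes only in rows, so rows that repeat a pose let the fingers close. It gives the time, the measured TCP pose, the force, the opening and the grip force at its end, in the units of the state.
- readout.get_state(): the state, without advancing time (a new reading comes with each control period).
- cams.get_image(name): name is "scene" or "side" or "wrist"; returns the picture (480x640x3 uint8, blue, green, red); there is no depth.
- cams.camera_params(name): a dict with "intrinsics" (3x3 intrinsics, pixels), "R" (3x3) and "t" (3): a world point X has camera coordinates R X + t; the wrist camera has in their place "hand_eye" (4x4, takes a point from camera to tool coordinates, whose origin is the TCP and whose axes are the flange's). Camera axes: x right, y down, z forward; pixel columns grow to the right and rows downward; lengths in m; the calibration is good to about 2 mm. The wrist camera is an equidistant fisheye: a pixel r from the principal point sees the ray r / f radians off the axis. A picture is of the moment at which its call begins: read the wrist's pose just before it. camera_params takes no time and is no camera call.
- arm.sign_off(): hands the job in; it is judged then, once.
The state is a dict: "t": time; "joints": joint angles; "qvel": joint speeds; "joint_efforts": joint torques, N m; "position": TCP position; "tool_rot": TCP orientation; "force": force on the tool from outside, world axes, zero at the start; "ft_torque": the same for the moment, N m; "grip_width": finger opening in m; "gripper_force": force on a finger pad.
Only numpy, scipy, OpenCV 4.12 (cv2) and the standard library are available. Lean on these libraries where they do the work, as an engineer would, in place of code of your own. Each camera call takes 0.05 s, during which the arm holds its last target. There are 200 camera calls.

## Working session

There is one attempt and no reset: what is moved stays moved. The work goes in short steps, Python scripts to look and compute and a tool call to move; the robot and the scene stay as the last step left them, time stands still between calls to the robot, and variables do not carry over. Pictures are saved under pics/ and viewed, at most 10 in all, crops included, and the job is handed in when it is done.

Besides the shell and the picture viewer there is one more tool, called after ">>>" as name([rows], argument=value, ...), one row to a line, values as JSON. servo_tool: Moves the arm, as the interface text tells. Its arguments: {"type":"object","properties":{"motion":{"type":"array"},"newtons":{"type":"number"}},"required":["motion"]}

```bash
mkdir -p pics
cat > h.py <<'E'
import numpy as np,cv2
from station import readout,cams,arm
from scipy.spatial.transform import Rotation as Ro
def ray(n,u,v):
    p=cams.camera_params(n);K=np.array(p["intrinsics"]);R=np.array(p["R"]);t=np.array(p["t"])
    d=R.T@np.linalg.solve(K,[u,v,1.]);return -R.T@t,d/np.linalg.norm(d)
def plane(n,u,v,z):
    o,d=ray(n,u,v);return o+d*(z-o[2])/d[2]
def proj(n,X):
    p=cams.camera_params(n);c=np.array(p["R"])@np.array(X)+np.array(p["t"]);q=np.array(p["intrinsics"])@c;return q[:2]/q[2]
E
python3 - <<'E'
from h import *
for n in["scene","side"]:
    cv2.imwrite(f"pics/{n}0.png",cams.get_image(n));p=cams.camera_params(n);print(n,np.round(-np.array(p["R"]).T@p["t"],3))
s=readout.get_state();print({k:np.round(v,3) for k,v in s.items()})
print(cams.camera_params("wrist"))
E
```

```text
scene [0.968 0.495 0.628]
side [0.076 0.395 0.681]
{'t': np.float64(0.1), 'joints': array([ 1.321,  0.69 , -0.195,  1.566,  0.157,  0.903, -0.215]), 'qvel': array([-0.002, -0.001,  0.   , -0.002, -0.001,  0.   ,  0.   ]), 'joint_efforts': array([-3.0000e-03, -5.2850e+01, -1.2710e+00, -1.5384e+01, -5.3000e-02,
        2.0000e-03,  0.0000e+00]), 'position': array([ 0.175, -0.6  ,  0.404]), 'tool_rot': array([-3.108e+00, -4.440e-01,  1.000e-03]), 'force': array([0.667, 0.188, 0.658]), 'ft_torque': array([-0.007, -0.007, -0.017]), 'gripper_force': np.float64(0.0), 'grip_width': np.float64(0.088)}
{'intrinsics': array([[371.64829954,   0.        , 320.05578649],
       [  0.        , 371.64829954, 238.89804585],
       [  0.        ,   0.        ,   1.        ]]), 'hand_eye': array([[ 1.05109047e-03, -9.59811833e-01, -2.80642370e-01,
         7.18573404e-02],
       [ 9.99999164e-01,  7.97642343e-04,  1.01731979e-03,
         5.87242353e-04],
       [-7.52583338e-04, -2.80643205e-01,  9.59811870e-01,
         1.88267697e-02],
       [ 0.00000000e+00,  0.00000000e+00,  0.00000000e+00,
         1.00000000e+00]])}
```

View pics/scene0.png

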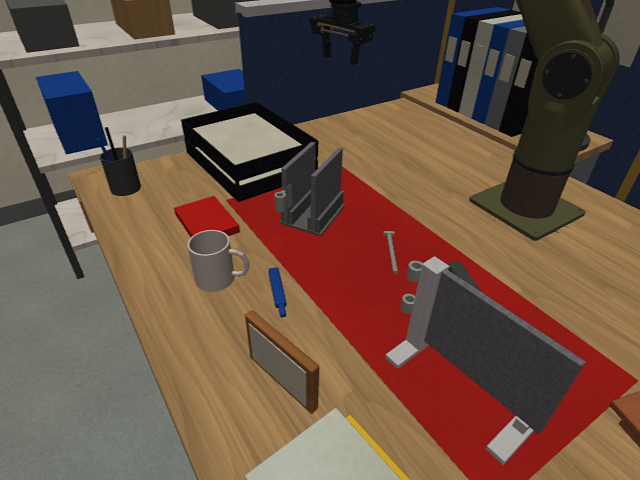

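View pics/side0.png

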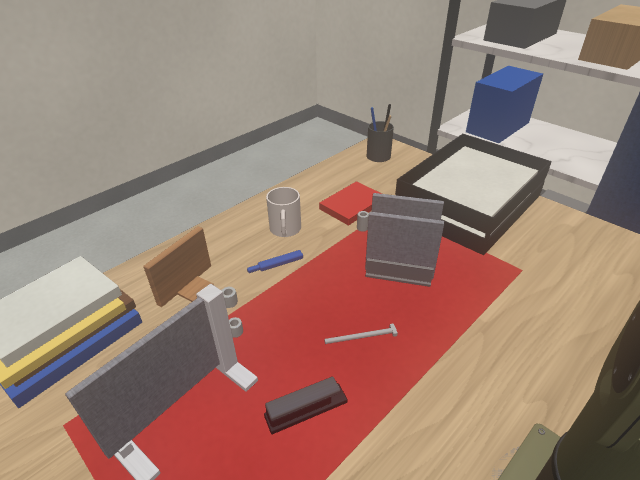

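The wing is the left panel in the scene view (knuckle about (281,202); side view (363,221)). The screen knuckles are at scene (416,270)/(408,303) and side (230,297)/(235,327). I'll zoom in on these with a montage.

Run:
```python
from h import *
a=cv2.imread("pics/scene0.png");b=cv2.imread("pics/side0.png")
f=lambda im,x,y,w,h,s:cv2.resize(im[y:y+h,x:x+w],None,fx=s,fy=s,interpolation=cv2.INTER_CUBIC)
m=np.vstack([np.hstack([f(a,260,135,100,100,4),f(b,345,180,100,100,4)])[:,:800],np.hstack([f(a,380,250,100,75,4)[:200*2],f(b,180,275,100,75,4)])])
m=m[:700];m=cv2.convertScaleAbs(m,alpha=1.5);m=cv2.resize(m,None,fx=600/700,fy=600/700);print(m.shape)
cv2.imwrite("pics/m.png",m)
```

```text
(600, 686, 3)
```

View pics/m.png

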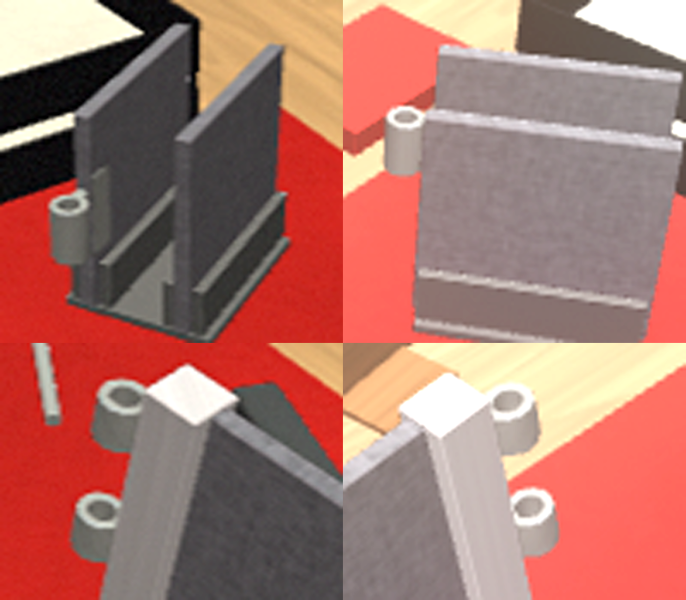

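The montage shows the hollow tops of all three knuckles clearly. Wing top centre is at scene (280.4,193.9) and side (363.7,214.1). The screen's are at scene (415.9,264.6)/(409.2,298.4) and side (230.2,290.7)/(235.1,321.7).

```bash
cat >> h.py <<'E'
def tri(a,b):
    o1,d1=ray("scene",*a);o2,d2=ray("side",*b)
    s=np.linalg.lstsq(np.c_[d1,-d2],o2-o1,rcond=None)[0];p,q=o1+s[0]*d1,o2+s[1]*d2
    return (p+q)/2,np.linalg.norm(p-q)
E
python3 - <<'E'
from h import *
np.set_printoptions(precision=4,suppress=True)
k=3.4286
P=dict(wk=((280.4,193.9),(363.7,214.1),.103),up=((415.9,264.6),(230.2,290.7),.165),lo=((409.2,298.4),(235.1,321.7),.09))
for n,(a,b,z) in P.items(): print(n,*tri(a,b),plane("scene",*a,z),plane("side",*b,z))
# wing top edge mid ends z=.158 ; far panel in side view
c=lambda x,y,ox,oy,px,py:(ox+(x-px)/k,oy+(y-py)/k)
for nm,p in dict(near_l=(77,115),near_r=(92,119),far_l=(178,29),far_r=(190,27)).items():print("scene",nm,plane("scene",*c(*p,260,135,0,0),.158))
for nm,p in dict(l_back=(441,47),l_front=(438,56),r_back=(681,73),r_front=(679,82)).items():print("side",nm,plane("side",*c(*p,345,180,343,0),.158))
print("blank",[plane("scene",*c(*p,260,135,0,0),.158)[:2] for p in((177,137),(190,142),(284,46),(273,45))])
print("screen far", plane("scene",583,363,.19),plane("side",73,387,.19))
print("post top",[plane("scene",*c(*p,380,250,0,343),.19)[:2] for p in((186,366),(238,399),(205,430),(146,400))],[plane("side",*c(*p,180,275,343,343),.19)[:2] for p in((450,374),(492,402),(440,437),(400,412))])
E
```

```text
wk [ 0.58   -0.2374  0.1035] 0.00018191171117152593 [ 0.5796 -0.2382  0.103 ] [ 0.5803 -0.2378  0.103 ]
up [0.5436 0.1409 0.1648] 0.0026790501885967156 [0.5443 0.1428 0.165 ] [0.5442 0.1396 0.165 ]
lo [0.5448 0.1425 0.09  ] 0.002300460552114276 [0.5451 0.1439 0.09  ] [0.5454 0.1413 0.09  ]
scene near_l [ 0.5671 -0.2475  0.158 ]
scene near_r [ 0.5616 -0.2383  0.158 ]
scene far_l [ 0.4483 -0.3165  0.158 ]
scene far_r [ 0.4395 -0.3149  0.158 ]
side l_back [ 0.5653 -0.2483  0.158 ]
side l_front [ 0.5602 -0.2393  0.158 ]
side r_back [ 0.4431 -0.325   0.158 ]
side r_front [ 0.4387 -0.316   0.158 ]
blank [array([ 0.5281, -0.1919]), array([ 0.5246, -0.1827]), array([ 0.4002, -0.2578]), array([ 0.4058, -0.2629])]
screen far [0.5195 0.4013 0.19  ] [0.5263 0.3911 0.19  ]
post top [array([0.5305, 0.1632]), array([0.527 , 0.1915]), array([0.5539, 0.1982]), array([0.5619, 0.1705])] [array([0.5549, 0.1639]), array([0.5264, 0.1611]), array([0.5253, 0.1895]), array([0.5508, 0.1933])]
```

Heights check out: triangulation gives 0.1035, 0.165 and 0.090 m. Wing axis is at (0.580,-0.238) with yaw about 32°, and screen axis at (0.5445,0.142) with yaw about 95°. Next I'll move above the wing.

>>> servo_tool([
  [0,0,0.28,333,317,20,0],
  [0,0,0.28,333,317,20,0],
  [0,0,0.28,333,317,20,0],
  [0,0,0.28,333,317,20,0],
  [0,0,0.28,333,317,20,0],
], newtons=40)

```text
t: 0.6
position: [0.3569, -0.4262, 0.4154]
tool_rot: [-3.017, -0.873, 0.0]
force: [1.2, -0.7, -0.6]
grip_width: 0.0503
gripper_force: 0.0
```

>>> servo_tool([
  [0,0,0,152,145,9,0],
  [0,0,0,152,145,9,0],
  [0,0,0,152,145,9,0],
  [0,0,0,152,145,9,0],
  [0,0,0,152,145,9,0],
])

```text
t: 1.1
position: [0.5125, -0.2763, 0.4248]
tool_rot: [-3.01, -0.889, -0.008]
force: [-1.3, -0.5, 0.7]
grip_width: 0.0443
gripper_force: 0.0
```

```bash
cat >> h.py <<'E'
def grab(f):
    s=readout.get_state();im=cams.get_image("wrist");cv2.imwrite(f,im)
    np.save(f+".npy",np.r_[s["position"],s["tool_rot"]]);return im
def wplane(f,u,v,z):
    q=np.load(f+".npy");p=cams.camera_params("wrist");K=p["intrinsics"];H=p["hand_eye"]
    x,y=(u-K[0,2])/K[0,0],(v-K[1,2])/K[1,1];r=np.hypot(x,y)
    d=np.array([x/r*np.sin(r),y/r*np.sin(r),np.cos(r)]);R=Ro.from_rotvec(q[3:]).as_matrix()
    d=R@H[:3,:3]@d;o=q[:3]+R@H[:3,3];return o+d*(z-o[2])/d[2]
E
python3 - <<'E'
from h import *
im=grab("pics/w1.png");s=readout.get_state();print(s["position"],s["tool_rot"],s["joints"],s["t"])
E
```

```text
[ 0.51166724 -0.27762275  0.42456519] [-3.01151178 -0.88689491 -0.00570684] [ 0.56486796  0.61107242 -0.24728423  1.67423155  0.17852787  0.87702341
 -0.75166987] 1.15
```

View pics/w1.png

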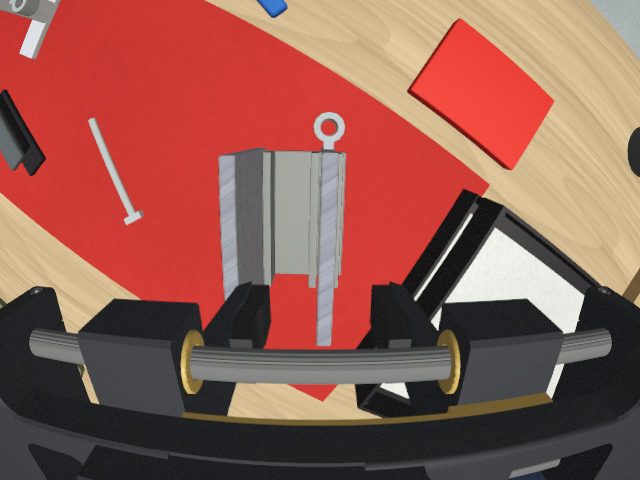

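The knuckle ring is at (329.5,127.5). The wing's top edge runs from (330,153) to (323.5,346), centred between the fingers. The screen foot is at the top left.

Run:
```python
from h import *
np.set_printoptions(precision=4,suppress=True)
f="pics/w1.png";k=wplane(f,329.5,127.5,.103);a=wplane(f,330,153,.158);b=wplane(f,323.5,346,.158)
d=a-b;print(k,a,b,np.linalg.norm(d),np.degrees(np.arctan2(d[1],d[0])),np.degrees(np.arctan2(*(k-b)[1::-1])))
# subpixel edges by gradient of panel top on rows
g=cv2.cvtColor(cv2.imread(f),cv2.COLOR_BGR2GRAY)
print(np.degrees(np.arctan2(*(wplane(f,336,153,.158)-wplane(f,321,153,.158))[1::-1])))
# stapler from side image
print("stapler",[plane("side",*p,.042)[:2] for p in((266,406),(337,380),(346,398),(273,428))])
```

```text
[ 0.5824 -0.2404  0.103 ] [ 0.5666 -0.2496  0.158 ] [ 0.4418 -0.3259  0.158 ] 0.14637359382042836 31.434204242937966 31.271032474566486
-56.8344191253265
stapler [array([0.4105, 0.1905]), array([0.3633, 0.0791]), array([0.3309, 0.093 ]), array([0.3753, 0.2062])]
```

>>> servo_tool([
  [0,0,-0.02,1,-1,-50,0],
  [0,0,-0.02,1,-1,-100,0],
  [0,0,-0.02,1,-1,-125,0],
  [0,0,-0.02,1,-1,-140,0],
  [0,0,-0.02,1,-1,-140,0],
])

```text
t: 1.65
position: [0.5068, -0.2849, 0.2821]
tool_rot: [-3.024, -0.84, 0.009]
force: [-0.7, 0.9, 0.8]
grip_width: 0.0439
gripper_force: 0.0
```

Run:
```python
from h import *
im=grab("pics/w2.png");s=readout.get_state();print(s["position"],s["tool_rot"],s["force"],s["t"])
cv2.imwrite("pics/w2c.png",im)
```

```text
[ 0.50756421 -0.28498593  0.28366511] [-3.02599701 -0.84068122  0.0046874 ] [ 0.41947644 -0.32567023  0.40786138] 1.7
```

View pics/w2c.png

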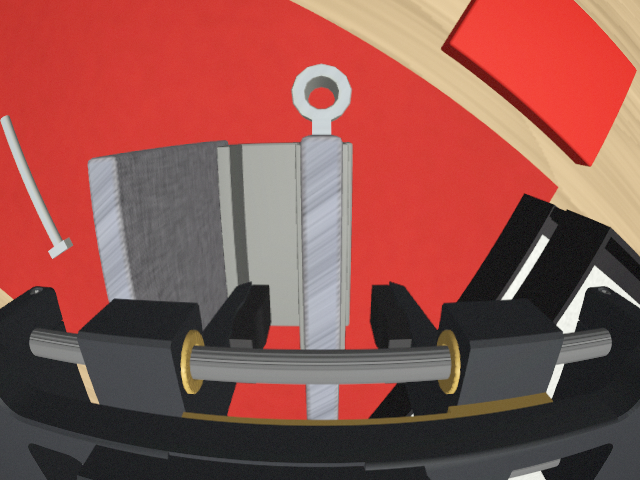

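The panel's top edge lies centred between the pads (column about 321) and parallel to them, with the knuckle ring at (321,94). I'll close the gripper.

>>> servo_tool([
  [0,0,0,0,0,0,1],
  [0,0,0,0,0,0,1],
  [0,0,0,0,0,0,1],
  [0,0,0,0,0,0,1],
], newtons=45)

```text
t: 2.1
position: [0.509, -0.2839, 0.2853]
tool_rot: [3.025, 0.843, 0.001]
force: [0.8, -0.9, 0.5]
grip_width: 0.0145
gripper_force: 0.0
```

>>> servo_tool([
  [0,0,0,0,0,5,1],
  [0,0,0,0,0,20,1],
  [0,0,0,0,0,50,1],
  [0,0,0,0,0,90,1],
  [0,0,0,0,0,100,1],
])

```text
t: 2.6
position: [0.5099, -0.2841, 0.3885]
tool_rot: [3.022, 0.842, 0.009]
force: [1.1, -0.1, -2.1]
grip_width: 0.0115
gripper_force: 45.0
```

Run:
```python
from h import *
im=grab("pics/w3.png");s=readout.get_state();print(s["position"],s["tool_rot"],s["force"],s["t"],s["gripper_force"])
a=cams.get_image("scene");b=cams.get_image("side");cv2.imwrite("pics/s3.png",a);cv2.imwrite("pics/d3.png",b)
cv2.imwrite("pics/m3.png",np.vstack([cv2.resize(im[:300],(533,250)),np.hstack([a[80:300,200:480],b[80:300,300:553]])]))
```

```text
[ 0.50979724 -0.28409528  0.38819879] [3.02208321 0.84222597 0.00792661] [ 0.09327951 -0.12200116 -1.24759958] 2.65 44.99871639534831
```

View pics/m3.png

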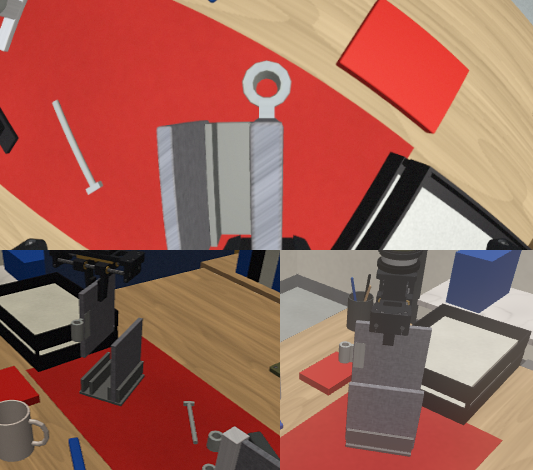

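Wing is held with the blank left in place, and the knuckle is visible ahead. Next I'll raise it above the blank, then carry it over and turn it.

>>> servo_tool([
  [0,0,0,0,0,40,1],
  [0,0,0,0,0,75,1],
  [0,0,0.1,10,30,80,1],
  [0,0,0.24,20,70,80,1],
  [0,0,0.38,30,115,80,1],
])

```text
t: 3.25
position: [0.5385, -0.1687, 0.4625]
tool_rot: [-2.809, -1.403, 0.005]
force: [1.1, 0.1, -3.5]
grip_width: 0.0116
gripper_force: 45.0
```

>>> servo_tool([
  [0,0,0.14,5,40,0,1],
  [0,0,0.28,10,80,0,1],
  [0,0,0.42,15,115,0,1],
  [0,0,0.56,18,145,0,1],
  [0,0,0.68,18,155,0,1],
])

```text
t: 3.75
position: [0.5565, -0.0095, 0.4625]
tool_rot: [-2.168, -2.267, 0.0]
force: [-0.5, 0.3, -2.8]
grip_width: 0.0119
gripper_force: 45.0
```

Run:
```python
from h import *
s=readout.get_state();print(s["position"],s["tool_rot"],s["t"],s["joints"])
```

```text
[ 0.55647544 -0.00951214  0.46248119] [-2.16781380e+00 -2.26710152e+00  3.97108767e-04] 3.75 [ 0.26797897  0.56996531 -0.55278117  1.68753039  0.34206438  0.98555196
 -0.36138007]
```

>>> servo_tool([
  [0,0,0.04,1,-4,-45,1],
  [0,0,0.04,1,-4,-90,1],
  [0,0,0.04,1,-4,-130,1],
  [0,0,0.04,1,-4,-145,1],
  [0,0,0.04,1,-4,-145,1],
])

```text
t: 4.25
position: [0.556, -0.0181, 0.3151]
tool_rot: [-2.133, -2.297, 0.011]
force: [-0.2, -0.2, -1.9]
grip_width: 0.0115
gripper_force: 45.0
```

Run:
```python
from h import *
im=grab("pics/w4.png");s=readout.get_state();print(s["position"],s["tool_rot"],s["force"],s["t"],s["gripper_force"])
a=cams.get_image("scene");b=cams.get_image("side");cv2.imwrite("pics/s4.png",a);cv2.imwrite("pics/d4.png",b)
f=lambda im,x,y:cv2.convertScaleAbs(cv2.resize(im[y:y+100,x:x+133],(400,300),interpolation=cv2.INTER_CUBIC),alpha=1.4)
w=cv2.resize(im[0:240,160:480],(400,300))
print(proj("scene",[.55,.08,.13]),proj("side",[.55,.08,.13]))
cv2.imwrite("pics/m4.png",np.vstack([np.hstack([f(a,330,225),f(b,170,265)]),np.hstack([w,f(im,254,0)])]))
```

```text
[ 0.55694951 -0.01782581  0.31717517] [-2.13538638 -2.29862695  0.00579826] [ 0.16518344  0.28856677 -2.41124324] 4.3 44.99877590686083
[385.27684539 260.49643821] [258.81451903 285.63430132]
```

View pics/m4.png

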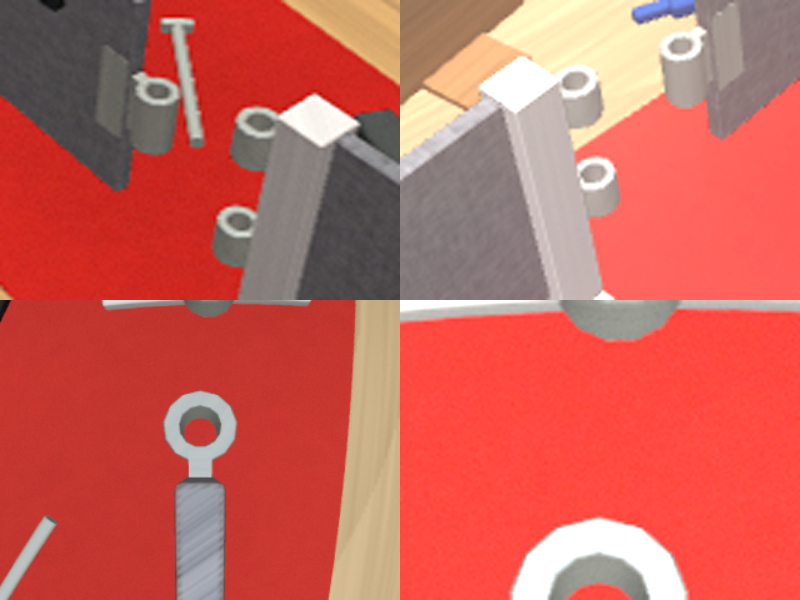

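The wing is held clean, with its knuckle at scene (382.5,255.3) and side (264.1,280.3). The screen's upper and lower knuckle rims are in view. Next I'll fit the bore rims as enclosed contours for sub-pixel centres.

```bash
cat >> h.py <<'E'
def rim(f,u,v,h=9,amin=4):
    """bore rim: inner contour inside bright ring near (u,v), averaged over thresholds"""
    g=cv2.cvtColor(cv2.imread(f),cv2.COLOR_BGR2GRAY);s=8;x0,y0=int(u)-h,int(v)-h
    M=np.float32([[1/s,0,x0],[0,1/s,y0]])
    p=cv2.warpAffine(g,M,((2*h+1)*s,)*2,flags=cv2.INTER_CUBIC|cv2.WARP_INVERSE_MAP);out=[]
    for t in range(60,215,5):
        cs,hi=cv2.findContours((p>t).astype(np.uint8),cv2.RETR_CCOMP,cv2.CHAIN_APPROX_NONE)
        for c,q in zip(cs,hi[0] if hi is not None else []):
            if q[3]>=0 and cv2.contourArea(c)>amin*s*s:
                e=cv2.fitEllipse(c);m=np.array(e[0])/s+[x0,y0]
                if np.hypot(*(m-[u,v]))<h*.5: out.append([t,*m,*np.array(e[1])/s,cv2.contourArea(c)/s/s])
    return np.array(out)
E
python3 - <<'E'
from h import *
np.set_printoptions(precision=2,suppress=True)
for f,L in(("pics/s4.png",[(382.5,255.3),(415.8,265.3),(409.1,298.2)]),("pics/d4.png",[(264.1,280.3),(229.9,291.5),(235.5,322.5)])):
    for p in L: print(f,p);print(rim(f,*p))
print(rim("pics/w4.png",320,103,36,200))
E
```

```text
pics/s4.png (382.5, 255.3)
[[ 70.   383.41 255.67   2.89   4.76   6.84]
 [ 70.   379.97 254.51   2.24   3.4    4.77]
 [ 75.   382.11 255.03   4.23   7.25  23.85]
 [ 80.   382.11 255.02   4.49   7.51  26.34]
 [ 85.   382.1  255.     4.67   7.77  28.38]
 [ 90.   382.08 254.98   4.87   8.02  30.52]
 [ 95.   382.08 254.98   5.05   8.25  32.58]
 [100.   382.06 254.95   5.21   8.48  34.52]
 [105.   382.05 254.95   5.39   8.72  36.77]
 [110.   382.05 254.93   5.51   8.96  38.59]
 [115.   382.05 254.93   5.7    9.22  41.05]
 [120.   382.04 254.9    5.85   9.53  43.46]
 [125.   382.04 254.9    6.04   9.85  46.45]
 [130.   382.   254.87   6.19  10.36  49.93]]
pics/s4.png (415.8, 265.3)
[[ 75.   416.39 265.3    4.11   8.24  20.15]
 [ 80.   416.26 265.31   4.75   8.75  32.1 ]
 [ 85.   416.26 265.32   5.04   9.05  35.27]
 [ 90.   416.3  265.32   5.23   9.44  38.2 ]]
pics/s4.png (409.1, 298.2)
[[ 70.   410.7  299.11   3.29   4.11   5.61]
 [ 75.   409.36 298.54   4.63   7.09  17.02]
 [ 80.   409.38 298.45   4.96   7.7   29.54]
 [ 85.   409.34 298.46   5.19   8.05  32.41]
 [ 90.   409.37 298.48   5.
[... 1338 characters left out ...]
06  28.16  33.72 718.22]
 [115.   319.72 100.75  31.37  32.81 807.79]
 [120.   319.71 100.7   31.69  32.95 819.8 ]
 [125.   319.71 100.67  31.95  33.1  830.21]
 [130.   319.7  100.65  32.18  33.24 839.63]
 [135.   319.7  100.62  32.36  33.39 848.12]
 [140.   319.69 100.61  32.57  33.52 856.84]
 [145.   319.69 100.6   32.73  33.67 865.19]
 [150.   319.68 100.58  32.91  33.8  873.19]
 [155.   319.68 100.57  33.09  33.96 882.05]
 [160.   319.67 100.56  33.25  34.11 890.37]
 [165.   319.67 100.55  33.43  34.28 899.47]
 [170.   319.66 100.54  33.63  34.46 909.62]
 [175.   319.65 100.52  33.86  34.66 921.27]
 [180.   319.64 100.51  34.12  34.9  934.73]
 [185.   319.61 100.51  34.49  35.22 953.45]]
```

Run:
```python
from h import *
np.set_printoptions(precision=4,suppress=True)
W=tri((382.05,254.95),(262.85,279.9));U=tri((416.27,265.32),(227.48,291.54));L=tri((409.37,298.47),(233.62,322.37))
print(W,U,L)
f="pics/w4.png";k=wplane(f,319.68,100.6,W[0][2]);a=wplane(f,320,182*240/300*1.0*0+146,.19);print("wrist knuckle",k)
g=cv2.cvtColor(cv2.imread(f),cv2.COLOR_BGR2GRAY).astype(float)
# yaw + lean: panel edges in wrist rows
im=cv2.imread(f).astype(int);red=im[:,:,2]-im[:,:,1]
for r in(155,185,215,245):
    m=np.where(red[r,270:370]<60)[0]+270;m=m[(m>290)&(m<350)];print(r,m.min(),m.max(),wplane(f,m.min(),r,.19)[:2],wplane(f,m.max()+1,r,.19)[:2])
# screen panel/post edges, side image top far corner region
for z,p in((.19,(0,0)),):pass
s=readout.get_state();print(s["position"],np.degrees(2*np.arctan2(s["tool_rot"][1],s["tool_rot"][0])))
b=cv2.imread("pics/d4.png");a=cv2.imread("pics/s4.png")
f=lambda im,x,y:cv2.convertScaleAbs(cv2.resize(im[y:y+100,x:x+133],(400,300),interpolation=cv2.INTER_CUBIC),alpha=1.5)
cv2.imwrite("pics/m5.png",np.vstack([np.hstack([f(a,400,245),f(a,490,310)]),np.hstack([f(b,130,270),f(b,50,345)])]))
```

```text
(array([0.5503, 0.0702, 0.1362]), np.float64(0.0010216760797590037)) (array([0.5453, 0.1443, 0.1654]), np.float64(0.0006080556376409452)) (array([0.5454, 0.1444, 0.0906]), np.float64(0.0002946765694903128))
wrist knuckle [0.5476 0.0671 0.1362]
155 300 339 [0.5442 0.0464] [0.5555 0.0473]
185 300 339 [0.5447 0.0378] [0.5562 0.0387]
215 300 339 [0.5453 0.0289] [0.557  0.0298]
245 301 338 [0.5462 0.0197] [0.5575 0.0206]
[ 0.5581 -0.0176  0.3196] -265.8065156083404
```

View pics/m5.png

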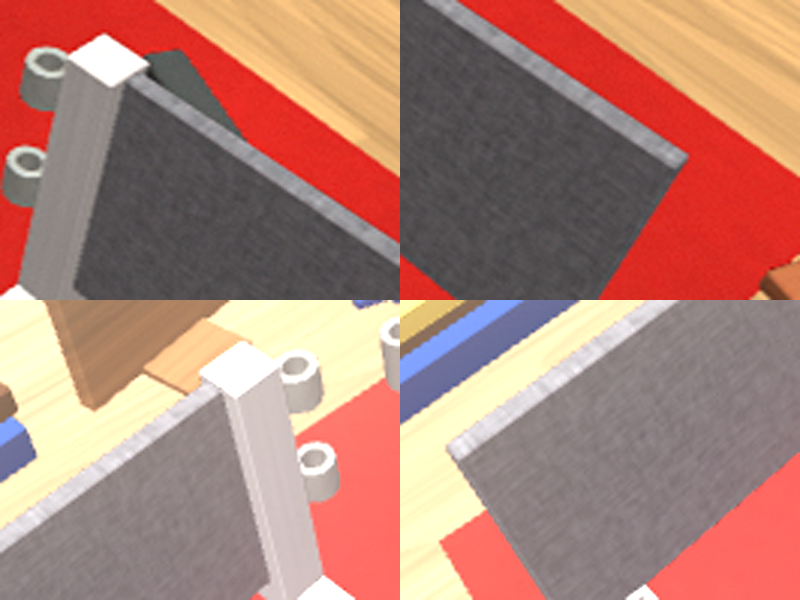

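The close-up shows the screen panel's far top end. Its mid-corner is at about scene (582.8,364.2) and side (68.1,396), which gives the screen yaw.

Run:
```python
from h import *
np.set_printoptions(precision=4,suppress=True)
A=np.array([.5453,.1443])
F=tri((582.8,364.2),(68.1,396));d=F[0][:2]-A;print(F,np.linalg.norm(d),np.degrees(np.arctan2(d[1],d[0])))
# edge lines of the screen panel top (z=.19) robustly: fit dark/bright edges: outer far edge in scene, near edge
def line(n,pts,z=.19):
    P=np.array([plane(n,*p,z)[:2] for p in pts]);v=P[-1]-P[0];return np.degrees(np.arctan2(v[1],v[0]))
c=lambda x,y,ox,oy,px,py:(ox+(x-px)/3.0075,oy+(y-py)/3)
print("scene outer",line("scene",[c(150,74,400,245,0,0),c(688,157,490,310,400,0)]),"inner",line("scene",[c(128,78,400,245,0,0),c(670,168,490,310,400,0)]))
print("side outer",line("side",[c(203,381,130,270,0,300),c(447,447,50,345,400,300)]),"inner",line("side",[c(222,389,130,270,0,300),c(462,459,50,345,400,300)]))
# wing yaw from scene/side: top panel edge of wing & verticality: strap edge
for n,f in(("scene","pics/s4.png"),("side","pics/d4.png")): print(n,proj(n,[.5453,.1443,.165]))
```

```text
(array([0.5195, 0.4011, 0.1882]), np.float64(0.0012942988783178492)) 0.2581039387907168 95.74520516619747
scene outer 94.53233295184883 inner 94.5742220247612
side outer 96.47888009018926 inner 96.00495999697019
scene [416.1235 265.357 ]
side [227.4093 291.8856]
```

Screen yaw is about 95.4° and wing yaw 94.3°. The knuckle needs to move 74 mm along and go down 0.7 mm. I'll align on the approach line first, then slide in.

>>> servo_tool([
  [0,0,0.01,2,0,-0.5,1],
  [0,0,0.02,3.5,0,-0.7,1],
  [0,0,0.02,2,18,-0.7,1],
  [0,0,0.02,0.9,30,-0.7,1],
  [0,0,0.02,0.9,30,-0.7,1],
])

```text
t: 4.9
position: [0.5589, 0.0148, 0.3196]
tool_rot: [-2.111, -2.326, -0.004]
force: [0.9, 0.3, -2.5]
grip_width: 0.0118
gripper_force: 45.0
```

Run:
```python
from h import *
np.set_printoptions(precision=4,suppress=True)
im=grab("pics/w6.png");s=readout.get_state();print(s["position"],s["tool_rot"],s["force"],s["t"])
cv2.imwrite("pics/s6.png",cams.get_image("scene"));cv2.imwrite("pics/d6.png",cams.get_image("side"))
X=[.5494,.1000,.135];C=[]
for n,f in(("scene","pics/s6.png"),("side","pics/d6.png")):
    p=proj(n,X);r=rim(f,*p);r=r[(r[:,5]>28)&(r[:,5]<42)];C.append(np.median(r[:,1:3],0));print(p,C[-1],len(r))
print(tri(*C))
a=cv2.imread("pics/s6.png");b=cv2.imread("pics/d6.png")
f=lambda im,x,y:cv2.convertScaleAbs(cv2.resize(im[y:y+150,x:x+200],(400,300),interpolation=cv2.INTER_CUBIC),alpha=1.4)
cv2.imwrite("pics/m6.png",np.vstack([np.hstack([f(a,270,170),f(b,180,220)]),np.hstack([cv2.resize(im[:240,160:480],(400,300)),f(im,220,0)])]))
```

```text
[0.5589 0.0133 0.3194] [2.1125 2.3249 0.0015] [ 0.2902  0.5309 -3.1605] 4.95
[393.5063 264.7292] [393.4315 264.2776] 6
[249.6455 289.6722] [249.5618 288.3458] 6
(array([0.5501, 0.0998, 0.1368]), np.float64(0.0011797351133529621))
```

View pics/m6.png

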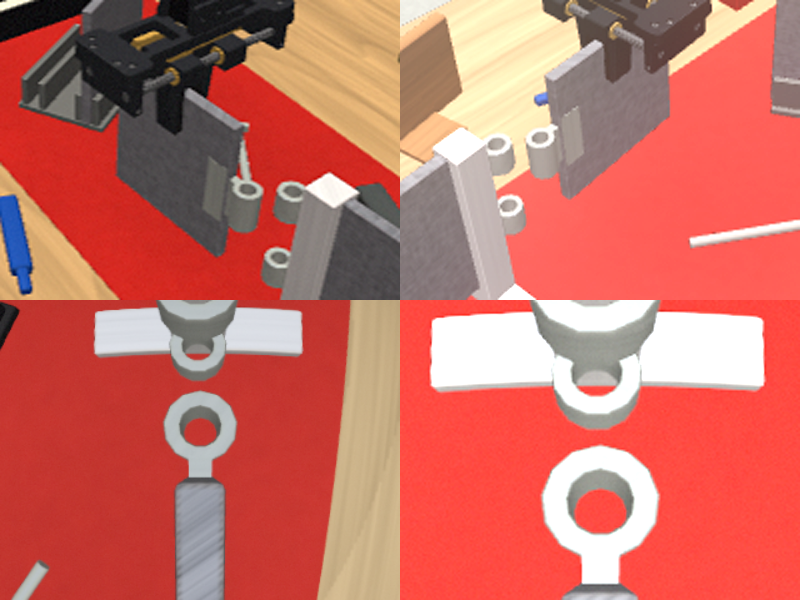

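The knuckle sits in line with the gap, at scene (393.4,264.3) and side (249.6,288.3), triangulated 1 mm high at most. I'll check the wing's level from its lower corners.

Run:
```python
from h import *
np.set_printoptions(precision=4,suppress=True)
K=np.array([.5501,.0998,0]);y=np.radians(95.4);ex=np.array([np.cos(y),np.sin(y),0]);ey=np.array([-ex[1],ex[0],0])
def hit(n,u,v,off):
    o,d=ray(n,u,v);t=((K+ey*off-o)@ey)/(d@ey);P=o+d*t-K;return np.array([P@ex,P[2]])
sc=lambda x,y_:(270+x/2,170+y_/2)
sd=lambda x,y_:(180+(x-400)/2,220+y_/2)
for nm,p in dict(near=(222,254),far=(118,178),topnear=(239,131)).items(): print("scene",nm,hit("scene",*sc(*p),-.006))
for nm,p in dict(near=(569,198),far=(670,118),topnear=(551,78)).items(): print("side",nm,hit("side",*sd(*p),.006))
```

```text
scene near [-0.0107  0.053 ]
scene far [-0.1581  0.0427]
scene topnear [-0.012   0.1929]
side near [-0.0188  0.0465]
side far [-0.1645  0.0394]
side topnear [-0.0173  0.1957]
```

```bash
cat > e.py <<'E'
from h import *
def bottom(f,cols,lo,hi):
    im=cv2.imread(f).astype(float);red=im[:,:,2]/(im[:,:,1]+im[:,:,2]);P=[]
    for c in cols:
        r0,r1=int(lo(c)),int(hi(c));v=red[r0:r1,c];v=cv2.GaussianBlur(v.reshape(-1,1),(1,3),0).ravel()
        t=(v[:3].mean()+v[-3:].mean())/2
        i=np.where((v[:-1]<t)&(v[1:]>=t))[0]
        if len(i): i=i[-1] ;P.append((c,r0+i+(t-v[i])/(v[i+1]-v[i])))
    P=np.array(P)
    for _ in range(5):
        k=np.polyfit(*P.T,1);e=P[:,1]-np.polyval(k,P[:,0]);P=P[abs(e)<max(.5,2*e.std())]
    return k,e.std(),len(P)
def normal(n,k,c):
    d=[ray(n,x,np.polyval(k,x))[1] for x in c];v=np.cross(*d);return v/np.linalg.norm(v)
def dirn(a,b,ca,cb):
    v=np.cross(normal("scene",a,ca),normal("side",b,cb));v/=np.linalg.norm(v);v*=np.sign(v[1]);return np.degrees([np.arctan2(v[1],v[0]),np.arcsin(v[2])])
E
python3 - <<'E'
from e import *
# wing bottom edges: scene from (329,259) to (381,297); side (265,319)-(315,279)
ls=lambda c:259+(c-329)*38/52; ld=lambda c:319-(c-265)*40/50
a=bottom("pics/s6.png",range(336,375),lambda c:ls(c)-10,lambda c:ls(c)+12)
b=bottom("pics/d6.png",range(270,311),lambda c:ld(c)-10,lambda c:ld(c)+12)
print(a,b,"wing yaw,pitch",dirn(a[0],b[0],(336,375),(270,311)))
# screen top edges: scene outer edge vs red; from px (450,270)..(585.8,362.3)
E
```

```text
(array([ 0.81470807, -9.56437472]), np.float64(0.07833560515763476), 39) (array([ -0.84579731, 543.2372286 ]), np.float64(0.11976195072467934), 41) wing yaw,pitch [ 9.54307366e+01 -2.57506856e-02]e.py:3: RuntimeWarning: invalid value encountered in divide
  im=cv2.imread(f).astype(float);red=im[:,:,2]/(im[:,:,1]+im[:,:,2]);P=[]
```

Wing bottom edge has yaw 95.43° and pitch 0.0°, in line with the screen. Now I'll slide it in.

>>> servo_tool([
  [0,0,0,-1,10,-0.7,1],
  [0,0,0,-2,21,-0.7,1],
  [0,0,0,-3.2,32,-0.7,1],
  [0,0,0,-4,40,-0.7,1],
  [0,0,0,-4.5,44.5,-0.7,1],
])

```text
t: 5.55
position: [0.5541, 0.0584, 0.3183]
tool_rot: [-2.113, -2.324, -0.001]
force: [-0.4, 0.3, -1.6]
grip_width: 0.0115
gripper_force: 45.0
```

>>> servo_tool([
  [0,0,0,0,0,0,1],
  [0,0,0,0,0,0,1],
  [0,0,0,0,0,0,1],
])

```text
t: 5.85
position: [0.5544, 0.056, 0.3181]
tool_rot: [2.117, 2.321, -0.001]
force: [0.4, -0.0, -3.1]
grip_width: 0.0116
gripper_force: 45.0
```

```bash
python3 - <<'E' 2>/dev/null
from e import *
np.set_printoptions(precision=4,suppress=True)
im=grab("pics/w7.png");s=readout.get_state();print(s["position"],s["tool_rot"],s["force"],s["t"])
cv2.imwrite("pics/s7.png",cams.get_image("scene"));cv2.imwrite("pics/d7.png",cams.get_image("side"))
C=[]
for n,f,q in(("scene","pics/s7.png","pics/s6.png"),("side","pics/d7.png","pics/d6.png")):
    print(n,proj(n,[.5453,.1443,.135]))
# bottom edge, shifted by expected image motion
sh=lambda n:proj(n,[.547,.06,.04])-proj(n,[.5515,.0155,.04])
u,w=sh("scene"),sh("side");print(u,w)
ka,kb=(.8147,-9.564),(-.8458,543.237)
ls=lambda c:np.polyval(ka,c-u[0])+u[1]; ld=lambda c:np.polyval(kb,c-w[0])+w[1]
ca=range(int(336+u[0]),int(375+u[0]));cb=range(int(270+w[0]),int(311+w[0]))
a=bottom("pics/s7.png",ca,lambda c:ls(c)-8,lambda c:ls(c)+8);b=bottom("pics/d7.png",cb,lambda c:ld(c)-8,lambda c:ld(c)+8)
print(a,b,dirn(a[0],b[0],(ca[0],ca[-1]),(cb[0],cb[-1])))
# edge height: intersect back-planes with plane y=mid allowing 12mm panel
ym=.06
def line_at(n,k,c,z):  # x of edge where world y=ym at height z
    N=normal(n,k,c);o=ray(n,0,0)[0];return (N@o-N[1]*ym-N[2]*z)/N[0]
from scipy.optimize import brentq
cc=(ca[0],ca[-1]);cd=(cb[0],cb[-1]);g=lambda z:line_at("scene",a[0],cc,z)-line_at("side",b[0],cd,z)-.01205
z=brentq(g,.0,.1);x=line_at("side",b[0],cd,z)+.006;print("edge z",z,"midplane x at y=.06",x,"wanted",.5453+(.1443-ym)*np.tan(np.radians(5.4)))
A=cv2.imread("pics/s7.png");B=cv2.imread("pics/d7.png")
f=lambda im,x,y:cv2.convertScaleAbs(cv2.resize(im[y:y+75,x:x+100],(400,300),interpolation=cv2.INTER_CUBIC),alpha=1.5)
cv2.imwrite("pics/m7.png",np.vstack([np.hstack([f(A,365,245),f(B,190,265)]),np.hstack([cv2.resize(im[:240,160:480],(400,300)),f(im,270,60)])]))
E
```

```text
[0.5544 0.0561 0.3182] [ 2.1168  2.3209 -0.0006] [-0.0374  1.088  -2.4795] 5.9
scene [413.2832 279.1678]
side [230.0272 304.6839]
[16.1872 12.8737] [-15.8864  13.6551]
(array([  0.8191, -11.0089]), np.float64(0.09157812693196361), 39) (array([ -0.8425, 542.9631]), np.float64(0.12042218687573655), 41) [95.2712 -0.021 ]
edge z 0.043707109974105395 midplane x at y=.06 0.5538350622078686 wanted 0.5532686961684135
```

View pics/m7.png

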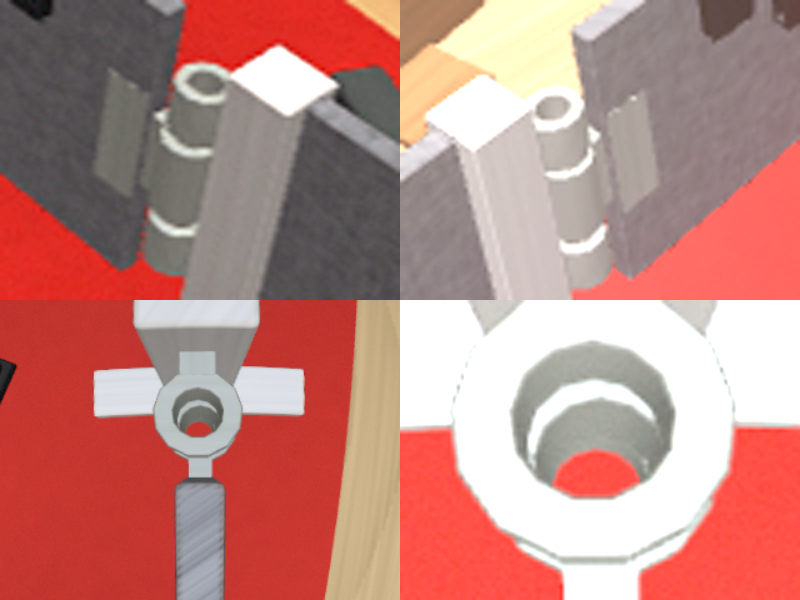

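The wing knuckle sits in the gap, with white crescents of similar size above and below it. The bores look nearly concentric in the wrist view. Now I'll put numbers on the centring.

```bash
python3 - <<'E' 2>/dev/null
from e import *
np.set_printoptions(precision=4,suppress=True)
f="pics/w7.png"
r=rim(f,318.5,93,40,300);print(r[::3])
m=np.median(r[len(r)//2:,1:3],0);up=wplane(f,*m,.165)
w6=rim("pics/w6.png",319.7,100.6,36,200);c=np.median(w6[w6[:,0]>130,1:3],0);print(m,c)
wg=wplane(f,*c,.1355);print("upper",up,"wing",wg,"move mm",(up-wg)[:2]*1e3)
# crescents: bright profile along projected knuckle axis (mean of +-1px)
for n,g,ex in(("scene","pics/s7.png",.968),("side","pics/d7.png",.076)):
    G=cv2.cvtColor(cv2.imread(g),cv2.COLOR_BGR2GRAY);o=ray(n,0,0)[0];A=np.array([.5453,.1443]);d=o[:2]-A;d/=np.linalg.norm(d)
    # front generator of the tube; heights scanned
    for s in(-.004,0,.004):
        Q=A+.013*d+s*np.array([-d[1],d[0]]);zs=np.arange(.08,.150,.0005)
        uv=np.array([proj(n,[*Q,z]) for z in zs],np.float32);v=cv2.remap(G,uv[:,0],uv[:,1],cv2.INTER_CUBIC).ravel().astype(float)
        base=np.median(v);out=[]
        for lo,hi in((.08,.105),(.125,.15)):
            k=(zs>lo)&(zs<hi);w=np.clip(v[k]-base-8,0,None);out+=[(w*zs[k]).sum()/w.sum(),w.sum()]
        print(n,s,base,np.array(out))
E
```

```text
[[ 105.      321.2504   93.7828   26.8998   34.7141  472.2109]
 [ 120.      317.837    90.1122   38.214    40.4886 1214.9219]
 [ 135.      317.7981   89.8984   39.1972   40.9466 1259.9922]
 [ 150.      317.7808   89.8338   39.8096   41.4113 1294.3047]
 [ 165.      317.7646   89.7772   40.3508   41.9118 1327.9297]
 [ 180.      317.7502   89.7557   41.0149   42.5224 1369.5938]]
[317.7646  89.7772] [319.6707 100.5777]
upper [0.5454 0.1426 0.165 ] wing [0.5461 0.1413 0.1355] move mm [-0.733   1.2978]
scene -0.004 76.0 [  0.0943 674.       0.1391 583.    ]
scene 0 77.0 [  0.0934 685.       0.1388 510.    ]
scene 0.004 79.0 [  0.0947 619.       0.1401 587.    ]
side -0.004 120.0 [  0.0956 688.       0.1411 417.    ]
side 0 120.0 [  0.0945 716.       0.1402 518.    ]
side 0.004 117.0 [  0.0949 809.       0.1407 469.    ]
```

The wrist view puts the bore about 0.7/1.3 mm off, and the crescents show the wing about 0.7 mm high. I'll trim both.

>>> servo_tool([
  [0,0,0,-0.3,0.6,-0.4,1],
  [0,0,0,-0.6,1.1,-0.8,1],
  [0,0,0,-0.6,1.1,-0.8,1],
  [0,0,0,-0.6,1.1,-0.8,1],
  [0,0,0,-0.6,1.1,-0.8,1],
])

```text
t: 6.5
position: [0.5537, 0.0578, 0.3174]
tool_rot: [2.116, 2.322, 0.0]
force: [0.5, -1.0, -2.8]
grip_width: 0.0116
gripper_force: 45.0
```

```bash
python3 - <<'E' 2>/dev/null
from e import *
np.set_printoptions(precision=4,suppress=True)
for i in range(2):
    f=f"pics/w8{i}.png";grab(f);r=rim(f,317.8,92,40,300);m=np.median(r[len(r)//2:,1:3],0)
    print(m,(wplane(f,*m,.165)-wplane(f,319.67,100.58,.135))*1e3)
for n,g in(("scene","pics/s8.png"),("side","pics/d8.png")):
    cv2.imwrite(g,cams.get_image(n));G=cv2.cvtColor(cv2.imread(g),cv2.COLOR_BGR2GRAY);o=ray(n,0,0)[0];A=np.array([.5453,.1443]);d=o[:2]-A;d/=np.linalg.norm(d)
    for s in(-.003,.003):
        Q=A+.013*d+s*np.array([-d[1],d[0]]);zs=np.arange(.08,.152,.0005)
        uv=np.array([proj(n,[*Q,z]) for z in zs],np.float32);v=cv2.remap(G,uv[:,0],uv[:,1],cv2.INTER_CUBIC).ravel().astype(float);base=np.median(v)
        def fw(lo,hi):
            k=np.where((zs>lo)&(zs<hi))[0];p=k[v[k].argmax()];t=(v[p]+base)/2;a=p
            while v[a]>t:a-=1
            b=p
            while v[b]>t:b+=1
            return zs[a],zs[b],v[p]
        print(n,s,np.round(fw(.083,.105),4),np.round(fw(.128,.15),4))
s=readout.get_state();print(s["position"],s["tool_rot"],s["force"],s["ft_torque"],s["t"])
E
```

```text
[319.2907  94.8105] [-0.0205 -0.558  30.    ]
[319.282  94.798] [-0.0243 -0.5527 30.    ]
scene -0.003 [  0.091   0.097 154.   ] [  0.1355   0.1405 154.    ]
scene 0.003 [  0.092    0.0965 161.    ] [  0.1355   0.14   156.    ]
side -0.003 [  0.092    0.0975 187.    ] [  0.136    0.1415 185.    ]
side 0.003 [  0.0915   0.098  189.    ] [  0.136    0.1425 184.    ]
[0.5537 0.0578 0.3174] [2.1157 2.3223 0.    ] [ 0.2076 -0.2464 -2.4971] [-0.0007 -0.0653  0.0248] 6.7
```

Vertical gaps now match at about 5.5 mm each, and the remaining offset is 0.55 mm in y. One last trim.

>>> servo_tool([
  [0,0,0,0,-0.4,0,1],
  [0,0,0,0,-0.4,0,1],
  [0,0,0,0,-0.4,0,1],
  [0,0,0,0,-0.4,0,1],
  [0,0,0,0,-0.4,0,1],
])

```text
t: 7.2
position: [0.5537, 0.0574, 0.3174]
tool_rot: [2.116, 2.322, 0.0]
force: [-1.1, -0.1, -3.0]
grip_width: 0.0116
gripper_force: 45.0
```

```bash
python3 - <<'E' 2>/dev/null
from h import *
np.set_printoptions(precision=3,suppress=True)
f="pics/w9.png";grab(f);r=rim(f,319.3,94.8,40,300);m=np.median(r[len(r)//2:,1:3],0)
e=(wplane(f,*m,.165)-wplane(f,319.67,100.58,.135))*1e3;s=readout.get_state();print(m,e,s["force"],s["gripper_force"])
if np.hypot(*e[:2])<1: print(arm.sign_off())
E
```

```text
[319.416  93.727] [-0.013 -0.163 30.   ] [ 0.331 -0.139 -2.232] 44.998789709061384
the job is handed in; nothing more can be done
None
```

The job is handed in at about 7 s: the wing is held upright and in line with the screen, its pin hole measured within about 0.2 mm of the screen's upper hole, the gaps above and below its knuckle about equal (roughly 5.5 mm each), and no contact force seen.

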